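# Walk the engine pillar end over end to the cork mat

## Task

Walk the cast-iron engine pillar end over end across the polished desk to the cork mat: tip it up on its end nearer the mat and on over to lie beyond that end, then tip it up on its other end, so that it is left standing upright with its whole foot on the mat. Keep one end of it down on the desk all the time, with the end it turns on staying about where it is, and let it down gently rather than letting it fall. Leave everything else on the desk where it is.

Things in the scene. Friction and masses are not known exactly. Their poses are not given: they have to be found in the camera images.
- pillar_mid (a point): Middle of the engine pillar, half-way along and half-way up as it lies: rigid dark cast iron, about 0.9 kg, 135 mm long, a square 50 x 50 mm block at each end, a plain round shaft 26 to 47 mm thick between. It starts lying on a flat side, one end roughly towards the mat. x runs along it to end a; y, z are square to its flat sides; z is up at the start, down once it is tipped end over end.
- block_a (a point): Centre of the end block at end a: 50 x 50 mm across, 20 mm thick, its centre 10 mm in from the end face and 25 mm up as it lies. Its flat upright sides can be pinched from above (50 mm wide). In a light grip (about 7 N) the pillar swivels between the fingertips while this end is carried in an arc about the edge of its other end on the desk.
- block_b (a point): Centre of the like end block at end b. Tipping up, the pillar turns on the bottom edge of the other block's end face; upright, it stands steadily on that 50 x 50 mm face and can be twisted about its upright axis by the fingers to point another way; going on over, it turns on the opposite edge of that face.
- end_a (a point): Centre of the pillar's end face a (67.5 mm from the middle, along the pillar's x), flat, with a small bore and four bolt holes; axes as the pillar's. Its height is 25 mm when the pillar lies, 0 when it stands on this end, 135 mm when it stands on the other.
- end_b (a point): Centre of the pillar's end face b (67.5 mm from the middle, against the pillar's x), like end face a; axes as the pillar's.
- cork_mat: Square cork mat 130 x 130 mm, 2 mm thick, fixed; origin under its centre, x, y along its edges, z up. It lies left or right of the pillar, 265 to 290 mm from the pillar's middle along its line and up to 60 mm to either side of that line. Tipped over one end and up on the other without sliding, the pillar stands 278 mm from where its middle was; to meet the mat it must be steered on the way.
- boiler: Bystander: horizontal copper boiler 130 mm long, 68 mm drum on brass saddles, 121 mm high at the funnel, on the other side of the pillar from the mat; origin under its centre, x along the drum.
- engine: Bystander: small brass oscillating cylinder engine on a green bedplate 75 x 105 mm, 95 mm high, at the back; origin under its centre.
- pulley: Bystander: flat iron pulley 94 mm across, 26 mm high, with red spokes, lying on its side beyond the pillar; origin under its centre.
- propeller: Bystander: three-bladed bronze propeller about 110 mm across, 25 mm high, lying on its boss beyond the pillar; origin under its boss.
- tap_wrench: Bystander: steel bar tap wrench 206 mm long, 16 mm high, lying at the back; origin under its middle, y along its bar.
- try_square: Bystander: steel try square, stock 75 mm, blade 100 mm, 14 mm high, at the back; origin under the middle of its stock.
Not all that is in view belongs to the job. Of the things that look like the cork_mat, take the one that is farthest from the robot's base at the start.

How it is judged:
By the outcome, as a careful person would: the job done as asked, in the order asked, and still so for the second after the job is handed in, with the robot touching nothing.
It also fails if it takes over 64 s, if anything falls off the work surface, if the arm or the gripper's body presses on something with over 40 N, if the wrist force passes 120 N, or if a joint passes its speed limit or range.

## Robot

A 6-joint arm with a two-finger parallel gripper is mounted at the origin on the work surface. World frame = base frame: x ahead of the robot, y to its left, z up, the work surface at z = 0. Lengths are in m, angles in rad, forces in N, time in s.
With the tool pointing down it reaches from about 0.375 to 0.825 m from the base axis. Payload 5.5 kg.
Tool frame: the origin (TCP) lies midway between the tips of the shut fingers; the grasp point (between the pads) lies manip.hold_point_z behind it (manip.hold_point_z is the distance from the TCP to the grasp point, in m); z points along the fingers, x is the direction in which the jaws open and shut, and the axes are right-handed (so a half turn about z gives the same grasp; the last joint's range is limited). The gripper opens to 85 mm and grips with 20 to 120 N. Pads are 22 mm wide; open, the fingers measure 114 mm over their backs; the gripper's body (76 mm by 85 mm) begins 54 mm behind the grasp point. The pads swing forward as they close: fully open they stand 13 mm farther back than shut.
Start: joints at [1.211, 0.314, -0.047, 1.21, 0, 1.571], TCP at [0.211, 0.562, 0.231] pointing down, gripper open.
Joint ranges: [-2.67, 2.67], [-0.69, 1.73], [-1.03, 1.25], [-2.08, 2.16], [-1.42, 1.45], [-3.14, 3.14]. Speed limits (rad/s): [2.39, 2.39, 3.01, 3.14, 3.14, 3.14].

## Interface

Orientations are given as a unit quaternion [w, x, y, z].
In Python, from station import get_state, imaging, manip gives the robot as it stands.
- The arm moves only by the tool servo_tool, never from a script. Its argument "motion" is a list of rows, each an object with "travel": the shift along the tool's x, y, z each as a share of 0.3 m, from -1 to 1, a list of three; "dr": the turn, a rotation vector about the tool's x, y, z each as a share of pi/2 rad, from -1 to 1, a list of three. A call has 1 to 12 rows; each row is the pose to reach, as a shift and turn from the pose commanded when the call began, along the tool's axes at that moment; what a row does not reach only later rows make up. A row lasts 1/12 s, in which the tool goes at most 41.7 mm and 7.16 degrees, less where a joint would pass 70% of its speed; a pose out of reach is approached as far as the arm can. A call with a number of a shift or a turn outside -1 to 1 is refused whole. A call with a gripper value outside its range is refused whole. "jaw" is the closure, from 0 (fully open) to 1 (shut), set as the call begins (left out, the last holds). The fingers move at their own pace and stop on an object; "grip_force" is the grip in N (left out, the last holds). Time passes only in rows, so rows that repeat a pose let the fingers close. It gives the time, the measured TCP pose, the force and the opening at its end, in the units of the state.
- get_state(): the state, without advancing time (a new reading comes with each control period).
- imaging.capture(name): name is "scene" or "top" or "wrist"; returns a dict with "frame" (480x640x3 uint8, red, green, blue), "camera_matrix" (3x3 intrinsics, pixels), "R" (3x3) and "t" (3): a world point X has camera coordinates R X + t. Camera axes: x right, y down, z forward; pixel columns grow to the right and rows downward; lengths in m; the calibration is good to about 2 mm. A picture is of the moment at which its call begins. There is no depth.
- manip.close_job(): hands the job in, once; it reports no verdict.
The state is a dict: "t": time; "q": joint angles; "qvel": joint speeds; "joint_efforts": joint torques, N m; "tool_pos": TCP position; "eef_rot": TCP orientation; "force": force on the tool from outside, world axes, zero at the start; "wrist_torque": the same for the moment, N m; "grip_width": finger opening in m.
Only numpy, scipy, OpenCV 4.12 (cv2) and the standard library are available. Lean on these libraries where they do the work, as an engineer would, in place of code of your own. Each camera call takes 0.05 s, during which the arm holds its last target. There are 200 camera calls.

## Working session

There is one attempt and no reset: what is moved stays moved. The work goes in short steps, Python scripts to look and compute and a tool call to move; the robot and the scene stay as the last step left them, time stands still between calls to the robot, and variables do not carry over. Pictures are saved under pics/ and viewed, about 8 in all and at most 12, crops included, and the job is handed in when it is done.

Besides the shell and the picture viewer there is one more tool, called after "Request:" as name([rows], argument=value, ...), one row to a line, values as JSON. servo_tool: Moves the arm, as the interface text tells. Shift numbers are shares of 0.3 m and turn numbers shares of pi/2 rad, none past 1 either way. Its arguments: {"type":"object","properties":{"motion":{"type":"array","items":{"type":"object","properties":{"travel":{"type":"array","items":{"type":"number"}},"dr":{"type":"array","items":{"type":"number"}}}}},"jaw":{"type":"number"},"grip_force":{"type":"number"}},"required":["motion"]}

```bash
mkdir -p pics; ls
python3 - <<'E'
from station import get_state, imaging, manip
import cv2, numpy as np
s=get_state(); print(s, manip.hold_point_z)
for n in ("top","scene"):
    c=imaging.capture(n); cv2.imwrite(f"pics/{n}0.png",c["frame"][:,:,::-1]); np.savez(f"pics/{n}0.npz",**c)
    print(n,c["camera_matrix"].round(1).tolist(),c["R"].round(4).tolist(),c["t"].round(4).tolist())
E
```

```text
pics
{'t': 0.0, 'q': array([ 1.21097567e+00,  3.14244489e-01, -4.80712996e-02,  1.21017741e+00,
       -3.13232437e-05,  1.57083230e+00]), 'qvel': array([ 0.00028991,  0.00071636, -0.00017761,  0.00048138,  0.00055662,
       -0.00109931]), 'joint_efforts': array([ 2.20915208e-03, -5.39579988e+01,  3.39755023e+01,  1.89728412e-02,
       -1.54577680e-05,  7.47352686e-06]), 'tool_pos': array([0.21107431, 0.56104279, 0.23042689]), 'eef_rot': array([ 4.95787593e-04,  8.22234470e-01,  5.69148273e-01, -6.88680875e-04]), 'force': array([-0.01476687, -0.42987574,  0.10440897]), 'wrist_torque': array([ 0.04571657, -0.04179965, -0.0093784 ]), 'grip_width': 0.08543922404476496} 0.0187
top [[446.9, 0.0, 319.6], [0.0, 446.9, 245.5], [0.0, 0.0, 1.0]] [[-0.0116, -0.9998, -0.0178], [-0.9938, 0.0135, -0.1107], [0.1109, 0.0164, -0.9937]] [0.0319, 0.5465, 0.8568]
scene [[507.8, 0.0, 324.8], [0.0, 507.8, 239.3], [0.0, 0.0, 1.0]] [[0.7422, 0.67, -0.0146], [0.3779, -0.4363, -0.8166], [-0.5535, 0.6006, -0.577]] [-0.3925, -0.132, 1.3907]
```

View pics/top0.png

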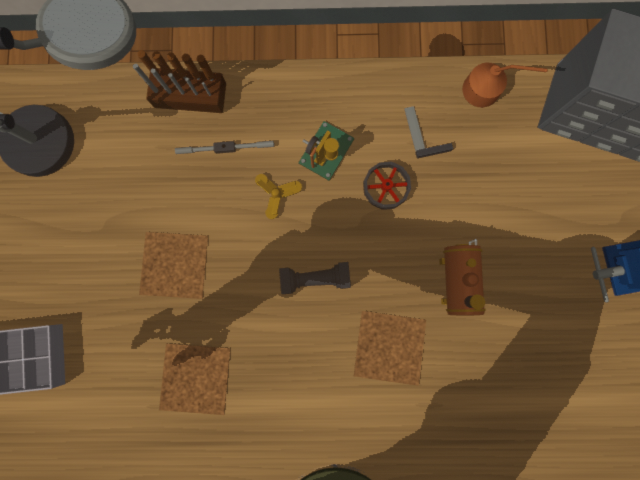

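View pics/scene0.png

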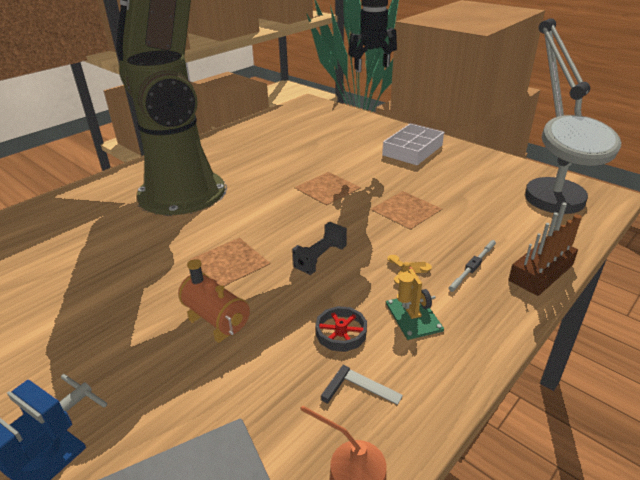

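Three mat-like squares in the top view: (174,265), (195,379) and (390,348). The one at (174,265) looks farthest from the base and lies along the pillar's line, so I'll measure all three and confirm with a crop.

```bash
cat > h.py <<'E'
import numpy as np, cv2
from scipy.spatial.transform import Rotation as Ro
from station import get_state, imaging, manip
def load(f): return dict(np.load(f))
def ray(c,uv,z):
    uv=np.atleast_2d(uv).astype(float)
    d=np.c_[uv,np.ones(len(uv))]@np.linalg.inv(c["camera_matrix"]).T@c["R"]
    o=-c["R"].T@c["t"]
    return o+d*((z-o[2])/d[:,2])[:,None]
def proj(c,X):
    p=(np.atleast_2d(X)@c["R"].T+c["t"])@c["camera_matrix"].T
    return p[:,:2]/p[:,2:]
def pose():
    s=get_state(); w,x,y,z=s["eef_rot"]; return s,Ro.from_quat([x,y,z,w])
E
python3 - <<'E'
from h import *
c=load("pics/top0.npz"); f=c["frame"]; bgr=f[:,:,::-1].copy()
lab=cv2.cvtColor(bgr,cv2.COLOR_BGR2LAB); hsv=cv2.cvtColor(bgr,cv2.COLOR_BGR2HSV)
for p in [(174,265),(195,379),(390,348),(320,277),(288,281),(250,260),(280,310)]: print(p,hsv[p[1],p[0]],ray(c,p,0.002).round(3))
# cork: reddish hue
m=((hsv[:,:,0]<14)&(hsv[:,:,1]>110)).astype(np.uint8)*255
m=cv2.morphologyEx(cv2.morphologyEx(m,cv2.MORPH_CLOSE,np.ones((7,7))),cv2.MORPH_OPEN,np.ones((15,15)))
cs,_=cv2.findContours(m,0,2)
for k in cs:
    if cv2.contourArea(k)>1500:
        b=cv2.boxPoints(cv2.minAreaRect(k)); X=ray(c,b,0.002)
        print("cork",b.round(0).tolist(),X[:,:2].round(3).tolist(),"ctr",X.mean(0).round(3),"sides",np.linalg.norm(np.diff(X,axis=0),axis=1).round(3))
d=(hsv[:,:,1]<75).astype(np.uint8)*255; d[:250]=0;d[310:]=0;d[:,:265]=0;d[:,365:]=0
cs,_=cv2.findContours(d,0,2); k=max(cs,key=cv2.contourArea)
b=cv2.boxPoints(cv2.minAreaRect(k));X=ray(c,b,0.05);print("pillar",b.round(1).tolist(),X[:,:2].round(3).tolist(),X.mean(0).round(3))
crop=bgr[215:310,125:365].copy(); crop=cv2.resize(crop,None,fx=3.3,fy=3.3,interpolation=2)
cv2.imwrite("pics/crop1.png",np.vstack([crop,cv2.resize(cv2.cvtColor((m|d)[215:310,125:365],8),None,fx=3.3,fy=3.3)[:280]])[:600])
E
```

```text
(174, 265) [ 14 153 120] [[0.514 0.325 0.002]]
(195, 379) [ 14 155 117] [[0.286 0.277 0.002]]
(390, 348) [ 15 156 116] [[ 0.343 -0.112  0.002]]
(320, 277) [14 69 48] [[0.486 0.025 0.002]]
(288, 281) [13 70 51] [[0.478 0.091 0.002]]
(250, 260) [ 17 142 126] [[0.522 0.168 0.002]]
(280, 310) [ 17 141 134] [[0.42  0.107 0.002]]
cork [[445.0, 246.0], [482.0, 246.0], [482.0, 314.0], [445.0, 314.0]] [[0.546, -0.23], [0.545, -0.305], [0.408, -0.298], [0.408, -0.224]] ctr [ 0.477 -0.265  0.002] sides [0.075 0.137 0.074]
cork [[138.0, 105.0], [143.0, 47.0], [227.0, 53.0], [223.0, 112.0]] [[0.857, 0.41], [0.99, 0.404], [0.971, 0.22], [0.839, 0.229]] ctr [0.914 0.316 0.002] sides [0.133 0.185 0.132]
pillar [[297.0, 263.0], [349.0, 263.0], [349.0, 287.0], [297.0, 287.0]] [[0.511, 0.069], [0.51, -0.032], [0.464, -0.031], [0.465, 0.069]] [0.488 0.019 0.05 ]
```

View pics/crop1.png

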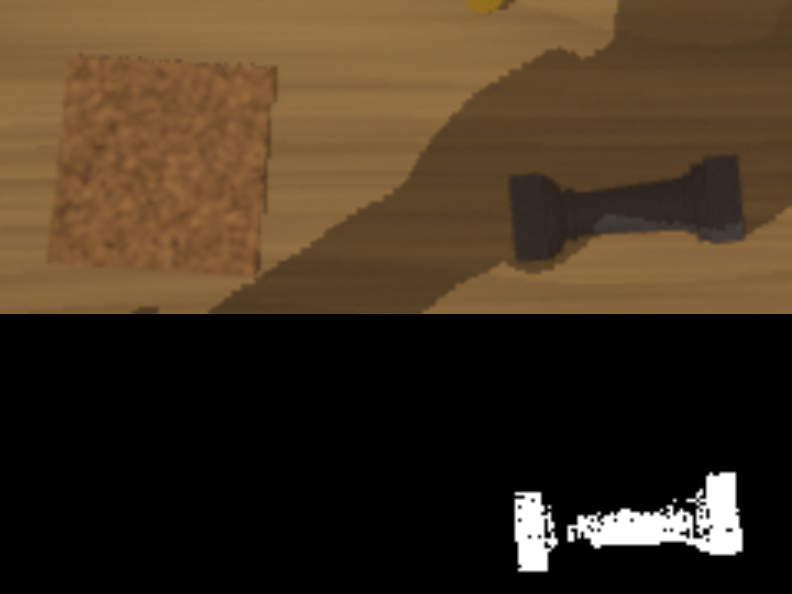

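The crop shows the far mat with corners near crop (70,55), (275,67), (258,273) and (48,262), an unbroken cork square. The pillar's left block edge runs (509,175)–(515,261) and its right edge (738,154)–(745,240). The mat at (174,265) is 0.61 m from the base, the others 0.40 m and 0.36 m, so it is the target. It also lies on the pillar's line.

Run:
```python
from h import *
c=load("pics/top0.npz")
q=lambda L:(np.array(L)+.5)/3.3-.5+[125,215]
M=ray(c,q([(70,55),(275,67),(258,273),(48,262)]),.002)[:,:2]
P=ray(c,q([(509,175),(515,261),(745,240),(738,154)]),.05)[:,:2]
print("mat",M.round(4).tolist(),M.mean(0).round(4),np.linalg.norm(M-np.roll(M,1,0),axis=1).round(3))
print("pil",P.round(4).tolist(),np.linalg.norm(P-np.roll(P,1,0),axis=1).round(3))
L=P[:2].mean(0);R=P[2:].mean(0);d=(L-R)/np.linalg.norm(L-R);n=np.array([-d[1],d[0]])
mid=(L+R)/2;v=M.mean(0)-mid
print("L",L.round(4),"R",R.round(4),"mid",mid.round(4),"d",d.round(4),"yaw",np.degrees(np.arctan2(d[1],d[0])).round(1),"mat along/side",(v@d).round(4),(v@n).round(4))
s,r=pose();print(r.as_matrix().round(3).tolist(), s["tool_pos"])
bR=mid-d*.0575
j=-n # jaw
print("bR",bR.round(4))
# needed tool: z down, x=+-n
for sg in (1,-1):
    X=np.r_[sg*n,0];Z=np.array([0,0,-1.]);Y=np.cross(Z,X)
    T=Ro.from_matrix(np.c_[X,Y,Z]); print(sg,"rotvec/(pi/2)",((r.inv()*T).as_rotvec()/(np.pi/2)).round(3),"y axis",Y.round(3))
t=np.r_[bR,0.10]-s["tool_pos"];print("travel share to z=.10",(r.inv().apply(t)/.3).round(3))
```

```text
mat [[0.5846, 0.3852], [0.5752, 0.2558], [0.4472, 0.2642], [0.4555, 0.3948]] [0.5156 0.325 ] [0.129 0.13  0.128 0.131]
pil [[0.5027, 0.104], [0.4525, 0.1006], [0.4631, -0.0335], [0.5133, -0.0303]] [0.135 0.05  0.134 0.05 ]
L [0.4776 0.1023] R [ 0.4882 -0.0319] mid [0.4829 0.0352] d [-0.0787  0.9969] yaw 94.5 mat along/side 0.2863 -0.0554
[[0.352, 0.936, -0.0], [0.936, -0.352, -0.001], [-0.002, 0.0, -1.0]] [0.21109289 0.56108009 0.23053015]
bR [ 0.4874 -0.0221]
1 rotvec/(pi/2) [-1.000e-03  1.000e-03 -1.279e+00] y axis [-0.079  0.997  0.   ]
-1 rotvec/(pi/2) [0.001 0.001 0.721] y axis [ 0.079 -0.997  0.   ]
travel share to z=.10 [-1.495  1.547  0.437]
```

Request:
servo_tool([
  {"travel": [-0.75, 0.77, 0.1], "dr": [0, 0, 0.72]},
  {"travel": [-0.75, 0.77, 0.1], "dr": [0, 0, 0.72]},
  {"travel": [-0.75, 0.77, 0.1], "dr": [0, 0, 0.72]},
  {"travel": [-0.75, 0.77, 0.1], "dr": [0, 0, 0.72]},
  {"travel": [-0.75, 0.77, 0.1], "dr": [0, 0, 0.72]},
  {"travel": [-0.75, 0.77, 0.1], "dr": [0, 0, 0.72]},
  {"travel": [-0.75, 0.77, 0.1], "dr": [0, 0, 0.72]},
  {"travel": [-0.75, 0.77, 0.1], "dr": [0, 0, 0.72]},
  {"travel": [-0.75, 0.77, 0.1], "dr": [0, 0, 0.72]},
  {"travel": [-0.75, 0.77, 0.1], "dr": [0, 0, 0.72]},
  {"travel": [-0.75, 0.77, 0.1], "dr": [0, 0, 0.72]},
  {"travel": [-0.75, 0.77, 0.1], "dr": [0, 0, 0.72]},
], jaw=0, grip_force=20)

```text
t: 1.1
tool_pos: [0.3481, 0.2703, 0.2013]
eef_rot: [-0.0, 0.999, 0.042, -0.0]
force: [-0.2, -0.8, -0.2]
grip_width: 0.0858
```

```bash
cat >> h.py <<'E'
def go(p,xdir_deg):
    "travel/dr shares from measured pose to TCP p, tool down, jaw x axis at heading"
    s,r=pose(); a=np.radians(xdir_deg); X=np.array([np.cos(a),np.sin(a),0]);Z=np.array([0,0,-1.])
    T=Ro.from_matrix(np.c_[X,np.cross(Z,X),Z])
    print("t",s["t"],"pos",s["tool_pos"].round(4),"x head",np.degrees(np.arctan2(*r.as_matrix()[1::-1,0])).round(2),"F",s["force"].round(1),"w",s["grip_width"].round(4))
    print("travel",(r.inv().apply(np.array(p)-s["tool_pos"])/.3).round(3),"dr",((r.inv()*T).as_rotvec()/(np.pi/2)).round(3))
E
python3 -c "
from h import *
go([.4874,-.0221,.10],4.5)"
```

```text
Traceback (most recent call last):
  File "h.py", line 19, in go
    print("t",s["t"],"pos",s["tool_pos"].round(4),"x head",np.degrees(np.arctan2(*r.as_matrix()[1::-1,0])).round(2),"F",s["force"].round(1),"w",s["grip_width"].round(4))
                                                                                                                                                ^^^^^^^^^^^^^^^^^^^^^
AttributeError: 'float' object has no attribute 'round'
```

```bash
sed -i 's/s\["grip_width"\].round(4)/round(s["grip_width"],4)/' h.py; python3 -c "
from h import *
go([.4874,-.0221,.10],4.5)"
```

```text
t 1.1 pos [0.3481 0.2703 0.2013] x head 4.81 F [-0.2 -0.8 -0.2] w 0.0858
travel [0.381 1.01  0.337] dr [-0.     0.     0.003]
```

Request:
servo_tool([
  {"travel": [0.38, 1, 0.3]},
  {"travel": [0.38, 1, 0.3]},
  {"travel": [0.38, 1, 0.3]},
  {"travel": [0.38, 1, 0.3]},
  {"travel": [0.38, 1, 0.3]},
  {"travel": [0.38, 1, 0.3]},
  {"travel": [0.38, 1, 0.3]},
  {"travel": [0.38, 1, 0.3]},
  {"travel": [0.38, 1, 0.3]},
  {"travel": [0.38, 1, 0.3]},
  {"travel": [0.38, 1, 0.3]},
])

```text
$.motion[0]: bad value
```

Run:
```python
from h import *
go([.4874,-.0221,.0063],4.5)
c=imaging.capture("wrist"); im=c["frame"][:,:,::-1].copy()
d=np.array([-.0787,.9969]);n=np.array([-d[1],d[0]]);mid=np.array([.4829,.0352])
for a in(-.0675,-.0475,.0675):
  for b in (-.025,.025):
    for z in(.05,):
      u=proj(c,np.r_[mid+d*a+n*b,z])[0]; cv2.circle(im,tuple(int(v) for v in u),3,(0,0,255),1)
cv2.imwrite("pics/w1.png",im)
```

```text
t 1.1 pos [0.3481 0.2703 0.2013] x head 4.81 F [-0.2 -0.8 -0.2] w 0.0858
travel [0.381 1.01  0.65 ] dr [-0.     0.     0.003]
```

View pics/w1.png

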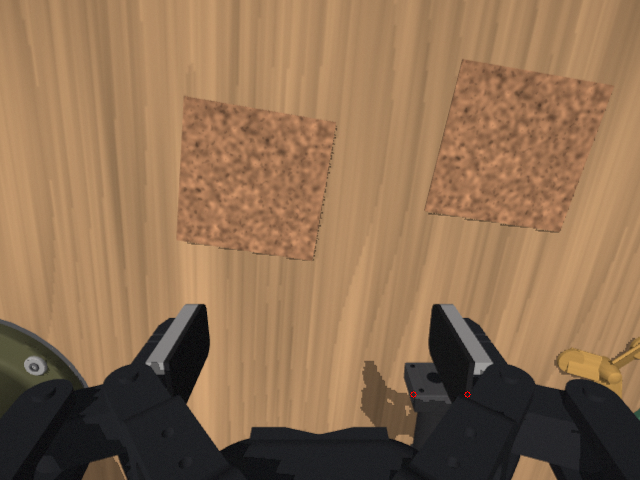

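The move was refused because `dr` is required in every row. The wrist view shows the target mat at (520,145). The pillar's end face is at about (440,380), and my predicted top corners at (412,394) and (467,394) land on it.

Request:
servo_tool([
  {"travel": [0.38, 1, 0.3], "dr": [0, 0, 0]},
  {"travel": [0.38, 1, 0.3], "dr": [0, 0, 0]},
  {"travel": [0.38, 1, 0.3], "dr": [0, 0, 0]},
  {"travel": [0.38, 1, 0.3], "dr": [0, 0, 0]},
  {"travel": [0.38, 1, 0.3], "dr": [0, 0, 0]},
  {"travel": [0.38, 1, 0.3], "dr": [0, 0, 0]},
  {"travel": [0.38, 1, 0.3], "dr": [0, 0, 0]},
  {"travel": [0.38, 1, 0.3], "dr": [0, 0, 0]},
  {"travel": [0.38, 1, 0.3], "dr": [0, 0, 0]},
  {"travel": [0.38, 1, 0.3], "dr": [0, 0, 0]},
  {"travel": [0.38, 1, 0.3], "dr": [0, 0, 0]},
])

```text
t: 2.07
tool_pos: [0.4856, -0.0194, 0.111]
eef_rot: [-0.0, 0.999, 0.041, -0.001]
force: [-0.4, 0.2, 0.5]
grip_width: 0.0853
```

Run:
```python
from h import *
go([.4874,-.0221,.0063],4.5)
c=imaging.capture("wrist"); im=c["frame"][:,:,::-1].copy()
d=np.array([-.0787,.9969]);n=np.array([-d[1],d[0]]);mid=np.array([.4829,.0352])
for a in(-.0675,-.0475,.0675):
  for b in (-.025,.025):
    for z in(.05,):
      u=proj(c,np.r_[mid+d*a+n*b,z])[0]; cv2.circle(im,tuple(int(v) for v in u),3,(0,0,255),1)
cv2.imwrite("pics/w2.png",im)
```

```text
t 2.0667 pos [ 0.4856 -0.0194  0.111 ] x head 4.69 F [-0.4  0.2  0.5] w 0.0853
travel [0.006 0.01  0.349] dr [-0.     0.001  0.002]
```

View pics/w2.png

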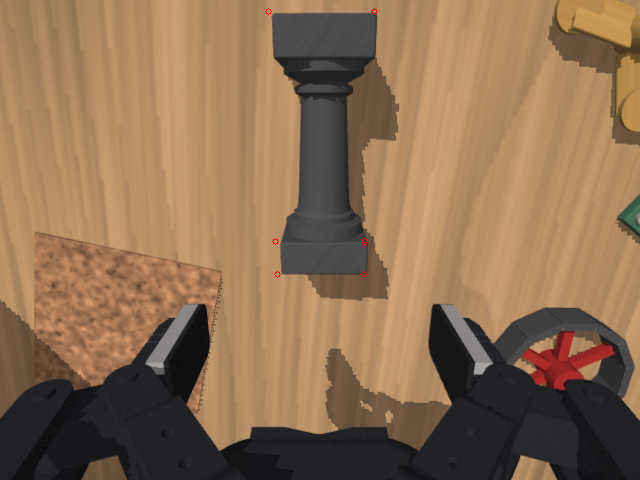

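The overlay agrees within about 4 px (2 mm), so I'm descending 3 mm further along +x.

Request:
servo_tool([
  {"travel": [0.01, 0.01, 0.06], "dr": [0, 0, 0]},
  {"travel": [0.01, 0.01, 0.14], "dr": [0, 0, 0]},
  {"travel": [0.01, 0.01, 0.22], "dr": [0, 0, 0]},
  {"travel": [0.01, 0.01, 0.28], "dr": [0, 0, 0]},
  {"travel": [0.01, 0.01, 0.33], "dr": [0, 0, 0]},
  {"travel": [0.01, 0.01, 0.36], "dr": [0, 0, 0]},
  {"travel": [0.01, 0.01, 0.36], "dr": [0, 0, 0]},
])

```text
t: 2.7
tool_pos: [0.4875, -0.0215, 0.0021]
eef_rot: [-0.0, 0.999, 0.042, -0.001]
force: [0.4, 0.0, 0.3]
grip_width: 0.0853
```

Request:
servo_tool([
  {"travel": [0, 0, 0], "dr": [0, 0, 0]},
  {"travel": [0, 0, 0], "dr": [0, 0, 0]},
  {"travel": [0, 0, 0], "dr": [0, 0, 0]},
  {"travel": [0, 0, 0], "dr": [0, 0, 0]},
  {"travel": [0, 0, 0], "dr": [0, 0, 0]},
  {"travel": [0, 0, 0], "dr": [0, 0, 0]},
  {"travel": [0, 0, 0], "dr": [0, 0, 0]},
  {"travel": [0, 0, 0], "dr": [0, 0, 0]},
], jaw=0.7, grip_force=7)

```text
t: 3.37
tool_pos: [0.4897, -0.0228, 0.0045]
eef_rot: [-0.0, 0.999, 0.04, 0.001]
force: [-2.1, 1.1, 6.3]
grip_width: 0.0499
```

A 7 N grip is accepted and the opening reads 50 mm, as expected. Next I'll tabulate the arc.

Run:
```python
import numpy as np
def P(t,sg=1):
    t=np.radians(t); # phase1: (s,z) about pivot
    return np.array([-125*np.cos(t)+25*np.sin(t),125*np.sin(t)+25*np.cos(t)])
for a,b in ((0,30),(30,60),(60,90)):
    print(a,b,[ (round(-x/300,3),round(-z/300,3)) for x,z in (P(t)-P(a) for t in np.linspace(a,b,13)[1:])])
```

```text
0 30 [(np.float64(-0.004), np.float64(-0.018)), (np.float64(-0.009), np.float64(-0.036)), (np.float64(-0.014), np.float64(-0.054)), (np.float64(-0.021), np.float64(-0.071)), (np.float64(-0.028), np.float64(-0.088)), (np.float64(-0.036), np.float64(-0.105)), (np.float64(-0.044), np.float64(-0.121)), (np.float64(-0.054), np.float64(-0.137)), (np.float64(-0.064), np.float64(-0.153)), (np.float64(-0.074), np.float64(-0.168)), (np.float64(-0.086), np.float64(-0.183)), (np.float64(-0.097), np.float64(-0.197))]
30 60 [(np.float64(-0.013), np.float64(-0.014)), (np.float64(-0.026), np.float64(-0.027)), (np.float64(-0.039), np.float64(-0.039)), (np.float64(-0.054), np.float64(-0.051)), (np.float64(-0.068), np.float64(-0.062)), (np.float64(-0.083), np.float64(-0.073)), (np.float64(-0.099), np.float64(-0.083)), (np.float64(-0.115), np.float64(-0.092)), (np.float64(-0.132), np.float64(-0.101)), (np.float64(-0.148), np.float64(-0.109)), (np.float64(-0.166), np.float64(-0.116)), (np.float64(-0.183), np.float64(-0.122))]
60 90 [(np.float64(-0.018), np.float64(-0.006)), (np.float64(-0.036), np.float64(-0.01)), (np.float64(-0.054), np.float64(-0.014)), (np.float64(-0.072), np.float64(-0.018)), (np.float64(-0.09), np.float64(-0.02)), (np.float64(-0.109), np.float64(-0.022)), (np.float64(-0.127), np.float64(-0.022)), (np.float64(-0.146), np.float64(-0.022)), (np.float64(-0.164), np.float64(-0.021)), (np.float64(-0.183), np.float64(-0.02)), (np.float64(-0.201), np.float64(-0.017)), (np.float64(-0.219), np.float64(-0.014))]
```

Request:
servo_tool([
  {"travel": [0, -0.004, -0.018], "dr": [0, 0, 0]},
  {"travel": [0, -0.009, -0.036], "dr": [0, 0, 0]},
  {"travel": [0, -0.014, -0.054], "dr": [0, 0, 0]},
  {"travel": [0, -0.021, -0.071], "dr": [0, 0, 0]},
  {"travel": [0, -0.028, -0.088], "dr": [0, 0, 0]},
  {"travel": [0, -0.036, -0.105], "dr": [0, 0, 0]},
  {"travel": [0, -0.044, -0.121], "dr": [0, 0, 0]},
  {"travel": [0, -0.054, -0.137], "dr": [0, 0, 0]},
  {"travel": [0, -0.064, -0.153], "dr": [0, 0, 0]},
  {"travel": [0, -0.074, -0.168], "dr": [0, 0, 0]},
  {"travel": [0, -0.086, -0.183], "dr": [0, 0, 0]},
  {"travel": [0, -0.097, -0.197], "dr": [0, 0, 0]},
])

```text
t: 4.37
tool_pos: [0.4866, 0.0064, 0.0628]
eef_rot: [-0.0, 0.999, 0.04, -0.0]
force: [-1.5, -0.8, -7.7]
grip_width: 0.05
```

Run:
```python
from h import *
go([.4886,-.0224,.003],4.5)
a=imaging.capture("scene")["frame"][160:320,240:400,::-1]; b=imaging.capture("top")["frame"][200:360,230:390,::-1]
cv2.imwrite("pics/s3.png",cv2.resize(np.hstack([a,b]),None,fx=2.5,fy=2.5,interpolation=2))
```

```text
t 4.3667 pos [0.4866 0.0064 0.0628] x head 4.59 F [-1.5 -0.8 -7.7] w 0.05
travel [-0.001  0.096  0.199] dr [-0.     0.     0.001]
```

View pics/s3.png

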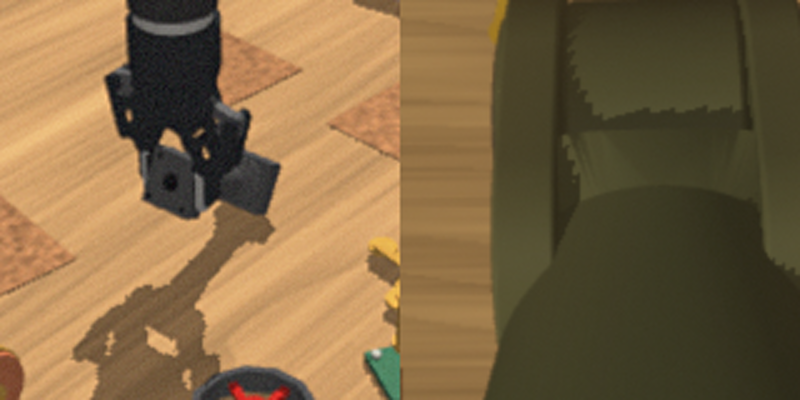

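Run:
```python
from h import *
go([.4886,-.0224,.003],4.5)
c=imaging.capture("scene"); im=c["frame"][:,:,::-1].copy()
d=np.array([-.0787,.9969]);n=np.array([-d[1],d[0]]);mid=np.array([.4842,.0352])
def dr(th,lift,col):
    th=np.radians(th)
    for s,z in((0,0),(0,50),(-135,0),(-135,50),(-115,0),(-115,50),(-20,0),(-20,50)):
        S=(s*np.cos(th)+z*np.sin(th))/1000+.0675; Z=(-s*np.sin(th)+z*np.cos(th))/1000+lift
        for b in(-.025,.025):
            u=proj(c,np.r_[mid+d*S+n*b,Z])[0];cv2.circle(im,tuple(int(round(v*4)) for v in (u-.0)),4,col,1,8,2)
            cv2.circle(im2,tuple(int(round((v-o+.5)*6)) for v,o in zip(u,(270,180))),4,col,1)
im2=cv2.resize(im[180:280,270:390],None,fx=6,fy=6,interpolation=2)
dr(30,0,(0,0,255))
cv2.imwrite("pics/s4.png",im2)
```

```text
t 4.4667 pos [0.4872 0.0067 0.0631] x head 4.63 F [-1.1  0.4 -5. ] w 0.0496
travel [-0.003  0.097  0.2  ] dr [-0.    -0.001  0.001]
```

View pics/s4.png

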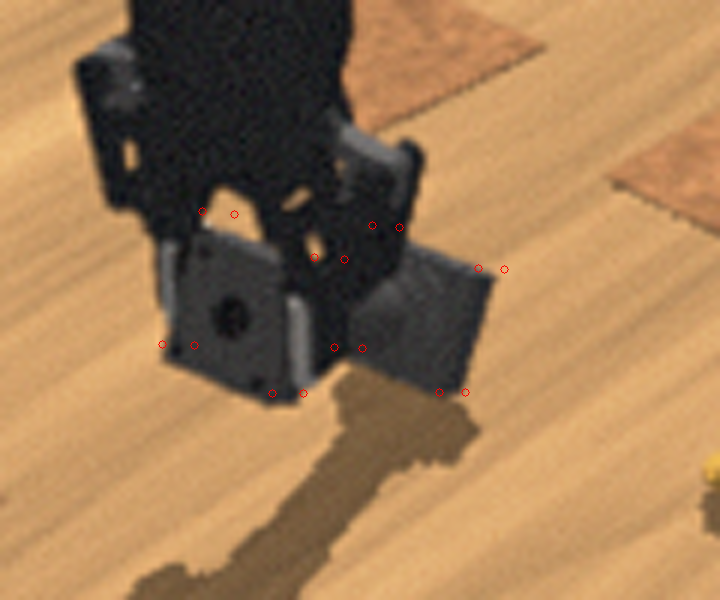

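Predicted and actual corners agree at 30°, with the left end on the desk at (460,395). Swivelling works, so I'm continuing.

Request:
servo_tool([
  {"travel": [0, -0.013, -0.014], "dr": [0, 0, 0]},
  {"travel": [0, -0.026, -0.027], "dr": [0, 0, 0]},
  {"travel": [0, -0.039, -0.039], "dr": [0, 0, 0]},
  {"travel": [0, -0.054, -0.051], "dr": [0, 0, 0]},
  {"travel": [0, -0.068, -0.062], "dr": [0, 0, 0]},
  {"travel": [0, -0.083, -0.073], "dr": [0, 0, 0]},
  {"travel": [0, -0.099, -0.083], "dr": [0, 0, 0]},
  {"travel": [0, -0.115, -0.092], "dr": [0, 0, 0]},
  {"travel": [0, -0.132, -0.101], "dr": [0, 0, 0]},
  {"travel": [0, -0.148, -0.109], "dr": [0, 0, 0]},
  {"travel": [0, -0.166, -0.116], "dr": [0, 0, 0]},
  {"travel": [0, -0.183, -0.122], "dr": [0, 0, 0]},
])

```text
t: 5.52
tool_pos: [0.4826, 0.0611, 0.0995]
eef_rot: [0.0, 0.999, 0.04, 0.0]
force: [-0.7, -3.8, -2.3]
grip_width: 0.0498
```

```bash
cat > ov.py <<'E'
from h import *
def overlay(name,th,pivot,d,zl=0,sg=1,crop=(250,150,160,130),f=5,cam="scene",zp=0):
    "pillar tilted th about pivot edge centre (xy), lying back along -d at th=0"
    c=imaging.capture(cam); im=c["frame"][:,:,::-1]; x,y,w,h=crop
    im2=cv2.resize(im[y:y+h,x:x+w],None,fx=f,fy=f,interpolation=2); n=np.array([-d[1],d[0]]); t=np.radians(th)
    for s,z in((0,0),(0,50),(-135,0),(-135,50),(-115,0),(-115,50),(-20,0),(-20,50)):
        S=(s*np.cos(t)+z*np.sin(t))/1000; Z=(-s*np.sin(t)+z*np.cos(t))/1000+zp
        for b in(-.025,.025):
            u=proj(c,np.r_[pivot+d*S+n*b,Z])[0]; cv2.circle(im2,tuple(int(round((v-o+.5)*f)) for v,o in zip(u,(x,y))),3,(0,0,255),1)
    cv2.imwrite(name,im2)
E
python3 - <<'E'
from ov import *
d=np.array([-.0787,.9969]);mid=np.array([.4842,.0352])
go([.4886,-.0224,.003],4.5)
overlay("pics/s5.png",60,mid+.0675*d,d)
E
```

```text
t 5.5167 pos [0.4826 0.0611 0.0995] x head 4.59 F [-0.7 -3.8 -2.3] w 0.0498
travel [-0.002  0.279  0.322] dr [ 0.    -0.     0.001]
```

View pics/s5.png

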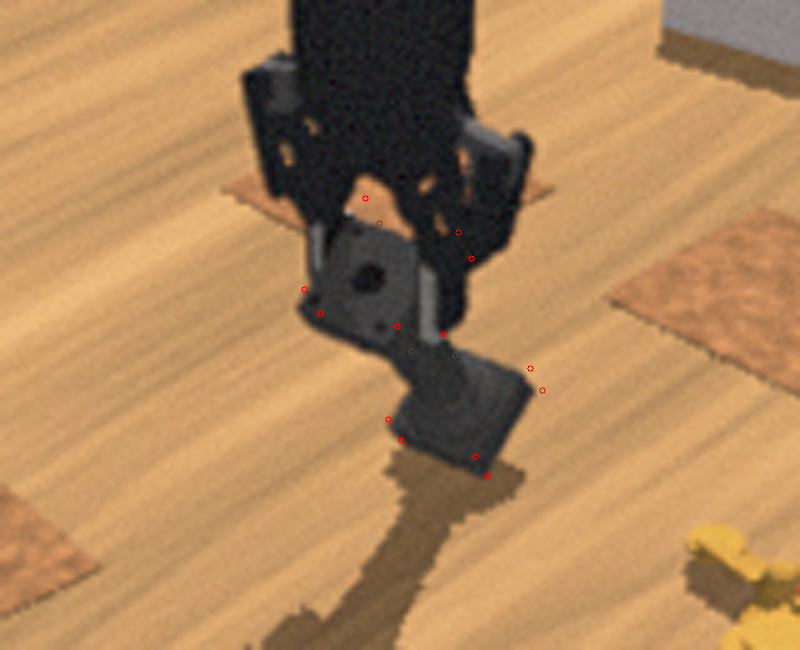

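The left end is at the pivot (485,475). The tilt lags a few degrees through pad slip. Continuing to upright.

Request:
servo_tool([
  {"travel": [0, -0.018, -0.006], "dr": [0, 0, 0]},
  {"travel": [0, -0.036, -0.01], "dr": [0, 0, 0]},
  {"travel": [0, -0.054, -0.014], "dr": [0, 0, 0]},
  {"travel": [0, -0.072, -0.018], "dr": [0, 0, 0]},
  {"travel": [0, -0.09, -0.02], "dr": [0, 0, 0]},
  {"travel": [0, -0.109, -0.022], "dr": [0, 0, 0]},
  {"travel": [0, -0.127, -0.022], "dr": [0, 0, 0]},
  {"travel": [0, -0.146, -0.022], "dr": [0, 0, 0]},
  {"travel": [0, -0.164, -0.021], "dr": [0, 0, 0]},
  {"travel": [0, -0.183, -0.02], "dr": [0, 0, 0]},
  {"travel": [0, -0.201, -0.017], "dr": [0, 0, 0]},
  {"travel": [0, -0.219, -0.014], "dr": [0, 0, 0]},
])

```text
t: 6.57
tool_pos: [0.4772, 0.1271, 0.1033]
eef_rot: [-0.0, 0.999, 0.04, 0.0]
force: [-0.9, -0.4, 2.2]
grip_width: 0.0497
```

Run:
```python
from ov import *
d=np.array([-.0787,.9969]);mid=np.array([.4842,.0352])
go([.4782,.1277,.103],4.5)
overlay("pics/s6.png",90,mid+.0675*d,d)
```

```text
t 6.5667 pos [0.4772 0.1271 0.1033] x head 4.59 F [-0.9 -0.4  2.2] w 0.0497
travel [ 0.003 -0.002  0.001] dr [-0.    -0.     0.001]
```

View pics/s6.png

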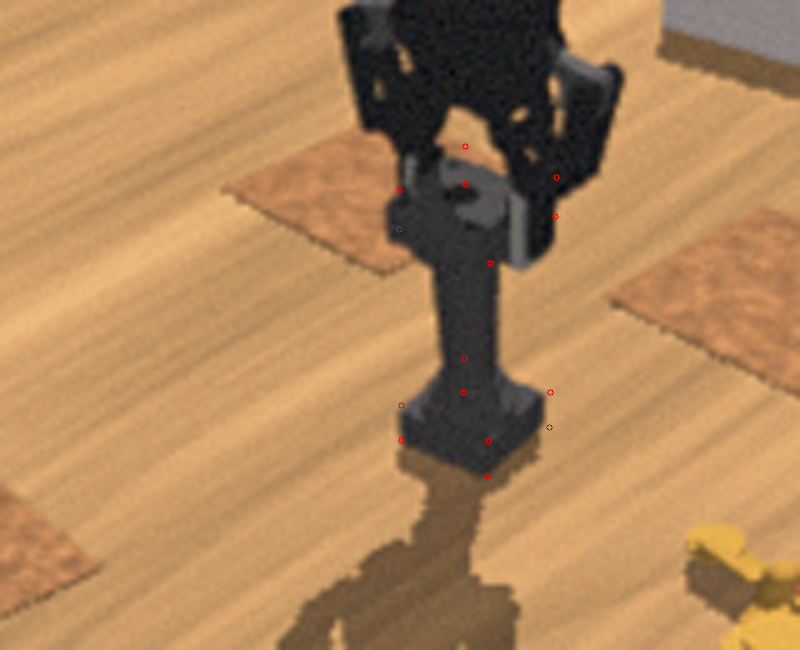

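The base sits where predicted. The top is about 2–3 mm short of upright, so I'll nudge it, settle it with an opened jaw, then regrip firmly for the twist.

Request:
servo_tool([
  {"travel": [0, -0.005, 0.002], "dr": [0, 0, 0]},
  {"travel": [0, -0.01, 0.004], "dr": [0, 0, 0]},
  {"travel": [0, -0.015, 0.005], "dr": [0, 0, 0]},
  {"travel": [0, -0.015, 0.005], "dr": [0, 0, 0]},
  {"travel": [0, -0.015, 0.005], "dr": [0, 0, 0]},
])

```text
t: 7.03
tool_pos: [0.477, 0.1315, 0.1022]
eef_rot: [-0.001, 0.999, 0.04, 0.0]
force: [-2.7, 1.0, 6.9]
grip_width: 0.0497
```

Request:
servo_tool([
  {"travel": [0, 0, 0], "dr": [0, 0, 0]},
  {"travel": [0, 0, 0], "dr": [0, 0, 0]},
  {"travel": [0, 0, 0], "dr": [0, 0, 0]},
  {"travel": [0, 0, 0], "dr": [0, 0, 0]},
  {"travel": [0, 0, 0], "dr": [0, 0, 0]},
], jaw=0.2)

```text
t: 7.45
tool_pos: [0.4767, 0.1306, 0.1015]
eef_rot: [0.0, 0.999, 0.04, -0.0]
force: [-1.5, 0.2, 0.3]
grip_width: 0.0681
```

Run:
```python
from ov import *
d=np.array([-.0787,.9969]);mid=np.array([.4842,.0352])
go([.4782,.1277,.103],4.5)
overlay("pics/s7.png",90,mid+.0675*d,d)
```

```text
t 7.45 pos [0.4767 0.1306 0.1015] x head 4.58 F [-1.5  0.2  0.3] w 0.0681
travel [ 0.004  0.01  -0.005] dr [-0.     0.     0.001]
```

View pics/s7.png

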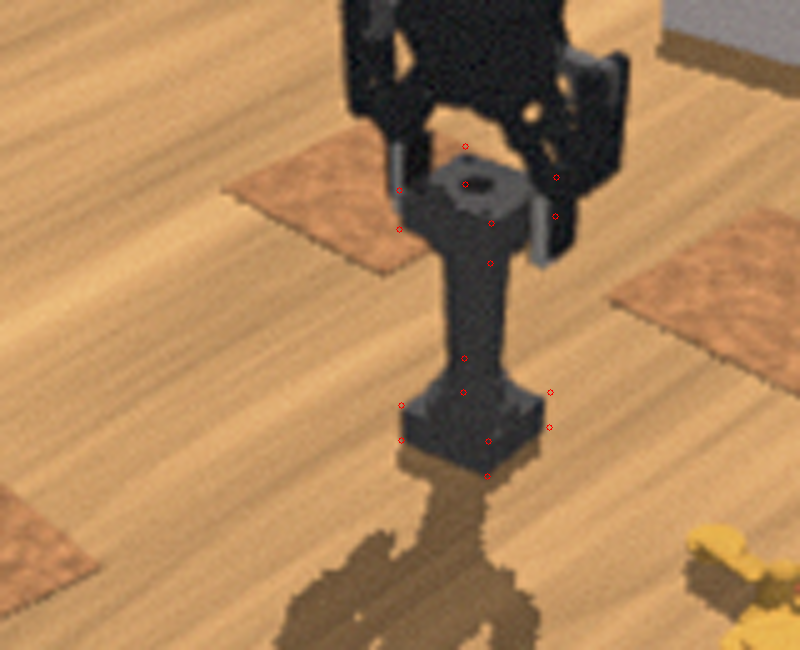

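The pillar stands upright, with its top centre at crop (480,183) against a predicted (478,184). I'm centring, gripping firmly and twisting 15.6° towards the mat.

Request:
servo_tool([
  {"travel": [0.002, 0.01, 0], "dr": [0, 0, 0]},
  {"travel": [0.002, 0.01, 0], "dr": [0, 0, 0]},
])

```text
t: 7.67
tool_pos: [0.4777, 0.1274, 0.1017]
eef_rot: [0.0, 0.999, 0.04, 0.0]
force: [0.0, 0.3, -1.4]
grip_width: 0.0683
```

Request:
servo_tool([
  {"travel": [0, 0, 0], "dr": [0, 0, 0]},
  {"travel": [0, 0, 0], "dr": [0, 0, 0]},
  {"travel": [0, 0, 0], "dr": [0, 0, 0]},
  {"travel": [0, 0, 0], "dr": [0, 0, 0]},
  {"travel": [0, 0, 0], "dr": [0, 0, 0]},
  {"travel": [0, 0, 0], "dr": [0, 0, 0]},
], jaw=0.7, grip_force=20)

```text
t: 8.17
tool_pos: [0.4775, 0.1278, 0.1018]
eef_rot: [0.0, 0.999, 0.04, -0.0]
force: [-0.8, 0.2, 1.7]
grip_width: 0.0498
```

Request:
servo_tool([
  {"travel": [0, 0, 0], "dr": [0, 0, 0.02]},
  {"travel": [0, 0, 0], "dr": [0, 0, 0.04]},
  {"travel": [0, 0, 0], "dr": [0, 0, 0.06]},
  {"travel": [0, 0, 0], "dr": [0, 0, 0.08]},
  {"travel": [0, 0, 0], "dr": [0, 0, 0.1]},
  {"travel": [0, 0, 0], "dr": [0, 0, 0.12]},
  {"travel": [0, 0, 0], "dr": [0, 0, 0.14]},
  {"travel": [0, 0, 0], "dr": [0, 0, 0.16]},
  {"travel": [0, 0, 0], "dr": [0, 0, 0.173]},
  {"travel": [0, 0, 0], "dr": [0, 0, 0.173]},
  {"travel": [0, 0, 0], "dr": [0, 0, 0.173]},
])

```text
t: 9.08
tool_pos: [0.4783, 0.1279, 0.1018]
eef_rot: [-0.0, 0.995, -0.095, 0.001]
force: [3.1, 1.1, -4.0]
grip_width: 0.0501
```

Run:
```python
from h import *
go([.477,.1274,.102],-11.0)
def P(t):
    t=np.radians(t)   # about far edge, block centre; t=0 upright
    return np.array([-25*np.cos(t)+125*np.sin(t),125*np.cos(t)+25*np.sin(t)])
for a,b in ((0,30),(30,60),(60,90)):
    print(a,b,[ (float(round(-x/300,3)),float(round(-z/300,3))) for x,z in (P(t)-P(a) for t in np.linspace(a,b,13)[1:])])
```

```text
t 9.0833 pos [0.4783 0.1279 0.1018] x head -10.94 F [ 3.1  1.1 -4. ] w 0.0501
travel [-0.004  0.003 -0.001] dr [-0.    -0.001  0.001]
0 30 [(-0.018, -0.003), (-0.037, -0.006), (-0.055, -0.007), (-0.074, -0.008), (-0.092, -0.008), (-0.111, -0.007), (-0.129, -0.006), (-0.148, -0.003), (-0.166, -0.0), (-0.184, 0.004), (-0.202, 0.009), (-0.219, 0.014)]
30 60 [(-0.017, 0.006), (-0.035, 0.013), (-0.051, 0.021), (-0.068, 0.03), (-0.084, 0.039), (-0.1, 0.049), (-0.115, 0.06), (-0.129, 0.071), (-0.144, 0.083), (-0.157, 0.095), (-0.17, 0.108), (-0.183, 0.122)]
60 90 [(-0.012, 0.014), (-0.023, 0.029), (-0.034, 0.044), (-0.044, 0.06), (-0.053, 0.076), (-0.062, 0.092), (-0.07, 0.109), (-0.077, 0.126), (-0.083, 0.143), (-0.089, 0.161), (-0.093, 0.179), (-0.097, 0.197)]
```

Twisted to the −10.9° heading. Lightening the grip and tipping on over.

Request:
servo_tool([
  {"travel": [0, 0, 0], "dr": [0, 0, 0]},
  {"travel": [0, -0.018, -0.003], "dr": [0, 0, 0]},
  {"travel": [0, -0.037, -0.006], "dr": [0, 0, 0]},
  {"travel": [0, -0.055, -0.007], "dr": [0, 0, 0]},
  {"travel": [0, -0.074, -0.008], "dr": [0, 0, 0]},
  {"travel": [0, -0.092, -0.008], "dr": [0, 0, 0]},
  {"travel": [0, -0.111, -0.007], "dr": [0, 0, 0]},
  {"travel": [0, -0.129, -0.006], "dr": [0, 0, 0]},
  {"travel": [0, -0.148, -0.003], "dr": [0, 0, 0]},
  {"travel": [0, -0.166, 0], "dr": [0, 0, 0]},
  {"travel": [0, -0.184, 0.004], "dr": [0, 0, 0]},
  {"travel": [0, -0.202, 0.009], "dr": [0, 0, 0]},
], jaw=0.7, grip_force=8)

```text
t: 10.08
tool_pos: [0.4891, 0.188, 0.0989]
eef_rot: [-0.0, 0.995, -0.096, -0.0]
force: [-1.1, -1.8, -1.0]
grip_width: 0.0497
```

Run:
```python
from ov import *
go([.477,.1274,.102],-11.0)
a=np.radians(79);d=np.array([np.cos(a),np.sin(a)])
# mirrored: pillar upright face spans; use pivot far edge, th measured from lying beyond => th=180-27.5.. corners by rotated box
overlay("pics/s8.png",90+27.5,np.array([.477,.1274])+.025*d-0*d,d)  # approx (box z side offset) not used for numbers
```

```text
t 10.0833 pos [0.4891 0.188  0.0989] x head -10.98 F [-1.1 -1.8 -1. ] w 0.0497
travel [-0.001  0.206 -0.01 ] dr [-0.  0.  0.]
```

Request:
servo_tool([
  {"travel": [0, -0.017, 0.005], "dr": [0, 0, 0]},
  {"travel": [0, -0.034, 0.011], "dr": [0, 0, 0]},
  {"travel": [0, -0.052, 0.018], "dr": [0, 0, 0]},
  {"travel": [0, -0.068, 0.026], "dr": [0, 0, 0]},
  {"travel": [0, -0.085, 0.035], "dr": [0, 0, 0]},
  {"travel": [0, -0.101, 0.044], "dr": [0, 0, 0]},
  {"travel": [0, -0.117, 0.054], "dr": [0, 0, 0]},
  {"travel": [0, -0.132, 0.065], "dr": [0, 0, 0]},
  {"travel": [0, -0.146, 0.076], "dr": [0, 0, 0]},
  {"travel": [0, -0.161, 0.088], "dr": [0, 0, 0]},
  {"travel": [0, -0.174, 0.1], "dr": [0, 0, 0]},
  {"travel": [0, -0.187, 0.113], "dr": [0, 0, 0]},
])

```text
t: 11.13
tool_pos: [0.5001, 0.243, 0.0649]
eef_rot: [-0.0, 0.995, -0.096, 0.0]
force: [-1.1, 1.2, 1.3]
grip_width: 0.0495
```

```bash
cat >> ov.py <<'E'
def overlay2(name,th,pivot,d,crop=(250,150,160,130),f=5,cam="scene"):
    "pillar over the far edge: th=0 lying beyond (along +d from pivot), th=90 upright behind pivot"
    overlay(name,th,pivot,-d,crop=crop,f=f,cam=cam)
E
python3 - <<'E'
from ov import *
go([.477,.1274,.102],-11.0)
a=np.radians(79);d=np.array([np.cos(a),np.sin(a)])
overlay2("pics/s9.png",32.5,np.array([.477,.1274])+.025*d,d,crop=(270,140,160,120))
E
```

```text
t 11.1333 pos [0.5001 0.243  0.0649] x head -10.98 F [-1.1  1.2  1.3] w 0.0495
travel [-0.002  0.393 -0.124] dr [-0. -0.  0.]
```

View pics/s9.png

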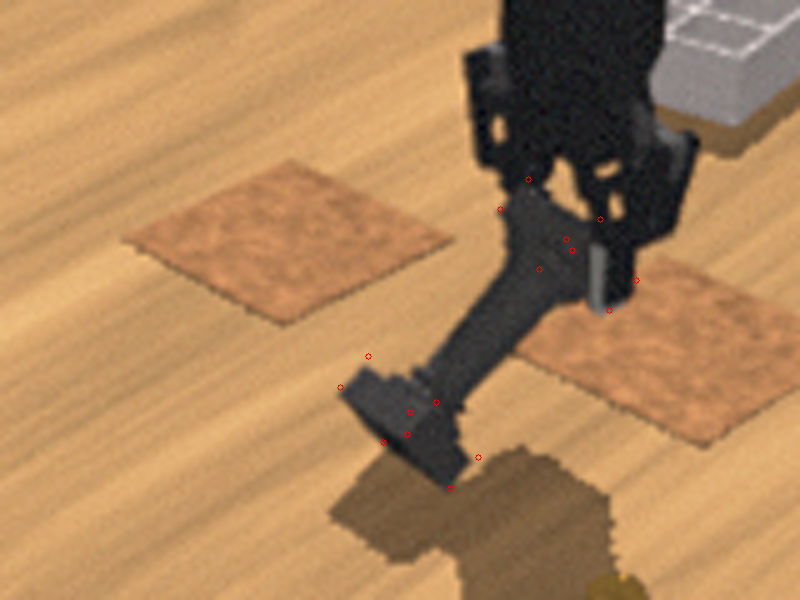

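The pivot edge is at (450,488), exactly as predicted, and the tilt is within a few degrees. Lowering the rest with a slow finish.

Request:
servo_tool([
  {"travel": [0, -0.013, 0.014], "dr": [0, 0, 0]},
  {"travel": [0, -0.025, 0.028], "dr": [0, 0, 0]},
  {"travel": [0, -0.036, 0.043], "dr": [0, 0, 0]},
  {"travel": [0, -0.047, 0.058], "dr": [0, 0, 0]},
  {"travel": [0, -0.057, 0.074], "dr": [0, 0, 0]},
  {"travel": [0, -0.066, 0.09], "dr": [0, 0, 0]},
  {"travel": [0, -0.075, 0.106], "dr": [0, 0, 0]},
  {"travel": [0, -0.083, 0.123], "dr": [0, 0, 0]},
  {"travel": [0, -0.09, 0.14], "dr": [0, 0, 0]},
  {"travel": [0, -0.096, 0.155], "dr": [0, 0, 0]},
  {"travel": [0, -0.1, 0.165], "dr": [0, 0, 0]},
  {"travel": [0, -0.103, 0.175], "dr": [0, 0, 0]},
])

```text
t: 12.18
tool_pos: [0.5055, 0.2726, 0.012]
eef_rot: [0.0, 0.995, -0.096, -0.0]
force: [-0.8, 2.2, -1.8]
grip_width: 0.0496
```

Request:
servo_tool([
  {"travel": [0, -0.002, 0.005], "dr": [0, 0, 0]},
  {"travel": [0, -0.003, 0.01], "dr": [0, 0, 0]},
  {"travel": [0, -0.004, 0.015], "dr": [0, 0, 0]},
  {"travel": [0, -0.005, 0.02], "dr": [0, 0, 0]},
  {"travel": [0, -0.006, 0.025], "dr": [0, 0, 0]},
  {"travel": [0, -0.007, 0.028], "dr": [0, 0, 0]},
  {"travel": [0, -0.007, 0.028], "dr": [0, 0, 0]},
  {"travel": [0, -0.007, 0.028], "dr": [0, 0, 0]},
])

```text
t: 12.85
tool_pos: [0.506, 0.2746, 0.0041]
eef_rot: [0.0, 0.995, -0.096, -0.0]
force: [-1.2, 1.0, -2.8]
grip_width: 0.0501
```

Run:
```python
from h import *
C=np.array([.4775,.1277]);a=np.radians(79);d=np.array([np.cos(a),np.sin(a)])
print(C+d*.150); go(np.r_[C+d*.150,.005],-11)
# numeric check of L block silhouette in scene: dark low-sat pixels around predicted L block
c=imaging.capture("scene"); hsv=cv2.cvtColor(c["frame"],cv2.COLOR_RGB2HSV); n=np.array([-d[1],d[0]])
pts=[np.r_[C+d*s+n*b,z] for s in(.025,.045) for b in(-.025,.025) for z in(0,.05)]
u=proj(c,np.array(pts)); print(u.round(1).tolist())
m=((hsv[:,:,2]<75)&(hsv[:,:,1]<110)).astype(np.uint8)
x0,y0=(u.min(0)-12).astype(int);x1,y1=(u.max(0)+12).astype(int)
for r in range(y0,y1,2): print(r,x0,"".join("#" if v else "." for v in m[r,x0:x1]))
```

```text
[0.50612135 0.27494408]
t 12.85 pos [0.506  0.2746 0.0041] x head -10.98 F [-1.2  1.  -2.8] w 0.0501
travel [ 0.    -0.001 -0.003] dr [0. 0. 0.]
[[359.7, 237.2], [360.2, 219.4], [346.4, 227.9], [346.6, 210.4], [366.1, 234.2], [366.8, 216.5], [352.7, 225.1], [353.1, 207.6]]
195 334 ............................................
197 334 ............................................
199 334 ............................................
201 334 ............................................
203 334 ............................................
205 334 ............................................
207 334 ..........................................##
209 334 ...........................................#
211 334 .........................................###
213 334 .............#........................######
215 334 .............####...........###...##########
217 334 .............#######...........#############
219 334 .............##########......##############.
221 334 .............##########################.....
223 334 .............#####################..........
225 334 .............###################............
227 334 .............###################............
229 334 ..............##################............
231 334 .................###############............
233 334 ...................#############............
235 334 ......................#########.............
237 334 .........................##.................
239 334 ............................................
241 334 ............................................
243 334 ............................................
245 334 ............................................
247 334 ............................................
```

The scene mask shows the L block flat: its end-face edge is vertical at column 347 over rows 213–229, against a predicted 346.5. I'll ease down slightly more, release and rise.

Request:
servo_tool([
  {"travel": [0, 0, 0.003], "dr": [0, 0, 0]},
  {"travel": [0, 0, 0.006], "dr": [0, 0, 0]},
  {"travel": [0, 0, 0.006], "dr": [0, 0, 0]},
  {"travel": [0, 0, 0.006], "dr": [0, 0, 0]},
], grip_force=3)

```text
t: 13.23
tool_pos: [0.5061, 0.2749, 0.0024]
eef_rot: [-0.0, 0.995, -0.096, -0.0]
force: [-1.1, 3.8, -2.2]
grip_width: 0.0499
```

Request:
servo_tool([
  {"travel": [0, 0, 0], "dr": [0, 0, 0]},
  {"travel": [0, 0, 0], "dr": [0, 0, 0]},
  {"travel": [0, 0, 0], "dr": [0, 0, 0]},
  {"travel": [0, 0, 0], "dr": [0, 0, 0]},
  {"travel": [0, 0, 0], "dr": [0, 0, 0]},
  {"travel": [0, 0, -0.05], "dr": [0, 0, 0]},
  {"travel": [0, 0, -0.13], "dr": [0, 0, 0]},
  {"travel": [0, 0, -0.23], "dr": [0, 0, 0]},
  {"travel": [0, 0.12, -0.33], "dr": [0, 0, 0]},
  {"travel": [0, 0.24, -0.33], "dr": [0, 0, 0]},
  {"travel": [0, 0.36, -0.33], "dr": [0, 0, 0]},
  {"travel": [0, 0.38, -0.33], "dr": [0, 0, 0]},
], jaw=0.05)

```text
t: 14.23
tool_pos: [0.4829, 0.1586, 0.102]
eef_rot: [0.001, 0.995, -0.097, -0.0]
force: [-0.2, -0.7, 0.4]
grip_width: 0.0811
```

Run:
```python
from h import *
C=np.array([.4775,.1277]);a=np.radians(79);d=np.array([np.cos(a),np.sin(a)]);n=np.array([-d[1],d[0]])
go(np.r_[C+d*.035,.0035],-11)
c=imaging.capture("wrist"); im=c["frame"][:,:,::-1].copy()
for s in(.025,.045,.140,.160):
  for b in(-.025,.025):
    u=proj(c,np.r_[C+d*s+n*b,.05])[0];print(s,b,u.round(0));cv2.circle(im,tuple(int(v) for v in u),3,(0,0,255),1)
cv2.imwrite("pics/w10.png",im)
hsv=cv2.cvtColor(im,cv2.COLOR_BGR2HSV); m=((hsv[:,:,2]<95)&(hsv[:,:,1]<60)).astype(np.uint8)
x=np.array([[100,0],[520,0],[520,300],[100,300]]); 
for r in range(0,300,12): print(r,"".join("#" if v else "." for v in m[r,200:440:3]))
```

```text
t 14.2333 pos [0.4829 0.1586 0.102 ] x head -11.16 F [-0.2 -0.7  0.4] w 0.0811
travel [ 0.002 -0.013  0.328] dr [ 0.002 -0.    -0.002]
0.025 -0.025 [364. 270.]
0.025 0.025 [273. 271.]
0.045 -0.025 [365. 236.]
0.045 0.025 [272. 236.]
0.14 -0.025 [372.  40.]
0.14 0.025 [263.  40.]
0.16 -0.025 [374. -10.]
0.16 0.025 [261. -10.]
0 ......................#####################################.....................
12 ......................#####################################.....................
24 ......................#####################################.....................
36 ......................####################################......................
48 .........................###############################........................
60 .........................##############################.........................
72 .............................#######################............................
84 ..............................####################..............................
96 ...............................###################..............................
108 ..............
[... 641 characters left out ...]
....................
204 ...............................###################..............................
216 ............................#########################...........................
228 ..........................############################..........................
240 .........................###############################........................
252 .........................##############################.........................
264 .........................##############################.........................
276 ................................................................................
288 ................................................................................
```

The L block matches (columns 275–366, end row about 270). Descending on it and gripping.

Request:
servo_tool([
  {"travel": [0.004, -0.013, 0.05], "dr": [0, 0, 0]},
  {"travel": [0.004, -0.013, 0.13], "dr": [0, 0, 0]},
  {"travel": [0.004, -0.013, 0.2], "dr": [0, 0, 0]},
  {"travel": [0.004, -0.013, 0.26], "dr": [0, 0, 0]},
  {"travel": [0.004, -0.013, 0.3], "dr": [0, 0, 0]},
  {"travel": [0.004, -0.013, 0.328], "dr": [0, 0, 0]},
  {"travel": [0.004, -0.013, 0.328], "dr": [0, 0, 0]},
  {"travel": [0.004, -0.013, 0.328], "dr": [0, 0, 0]},
])

```text
t: 14.95
tool_pos: [0.4863, 0.1669, 0.0028]
eef_rot: [0.0, 0.995, -0.095, -0.0]
force: [-0.7, -0.2, 0.1]
grip_width: 0.0812
```

Request:
servo_tool([
  {"travel": [0, 0, 0], "dr": [0, 0, 0]},
  {"travel": [0, 0, 0], "dr": [0, 0, 0]},
  {"travel": [0, 0, 0], "dr": [0, 0, 0]},
  {"travel": [0, 0, 0], "dr": [0, 0, 0]},
  {"travel": [0, 0, 0], "dr": [0, 0, 0]},
  {"travel": [0, 0, 0], "dr": [0, 0, 0]},
  {"travel": [0, 0, 0], "dr": [0, 0, 0]},
  {"travel": [0, 0, 0], "dr": [0, 0, 0]},
  {"travel": [0, 0, 0], "dr": [0, 0, 0]},
], jaw=0.7, grip_force=8)

```text
t: 15.7
tool_pos: [0.4866, 0.1668, 0.0039]
eef_rot: [-0.001, 0.995, -0.095, 0.0]
force: [-2.4, 0.4, 6.3]
grip_width: 0.05
```

```bash
python3 -c "
from h import *
a=np.radians(79);go(np.r_[.4775+.035*np.cos(a),.1277+.035*np.sin(a),.0035],-11)"
```

```text
t 15.7 pos [0.4866 0.1668 0.0039] x head -10.96 F [-2.4  0.4  6.3] w 0.05
travel [-0.005  0.017  0.001] dr [-0.001 -0.     0.   ]
```

The grip is 5 mm inboard but overlaps the block well (effective centre about −123 mm), so the arc still fits. Tipping up.

Request:
servo_tool([
  {"travel": [0, -0.004, -0.018], "dr": [0, 0, 0]},
  {"travel": [0, -0.009, -0.036], "dr": [0, 0, 0]},
  {"travel": [0, -0.014, -0.054], "dr": [0, 0, 0]},
  {"travel": [0, -0.021, -0.071], "dr": [0, 0, 0]},
  {"travel": [0, -0.028, -0.088], "dr": [0, 0, 0]},
  {"travel": [0, -0.036, -0.105], "dr": [0, 0, 0]},
  {"travel": [0, -0.044, -0.121], "dr": [0, 0, 0]},
  {"travel": [0, -0.054, -0.137], "dr": [0, 0, 0]},
  {"travel": [0, -0.064, -0.153], "dr": [0, 0, 0]},
  {"travel": [0, -0.074, -0.168], "dr": [0, 0, 0]},
  {"travel": [0, -0.086, -0.183], "dr": [0, 0, 0]},
  {"travel": [0, -0.097, -0.197], "dr": [0, 0, 0]},
])

```text
t: 16.7
tool_pos: [0.492, 0.1954, 0.0625]
eef_rot: [-0.0, 0.995, -0.096, 0.0]
force: [-0.3, 0.5, -8.0]
grip_width: 0.0498
```

Request:
servo_tool([
  {"travel": [0, -0.013, -0.014], "dr": [0, 0, 0]},
  {"travel": [0, -0.026, -0.027], "dr": [0, 0, 0]},
  {"travel": [0, -0.039, -0.039], "dr": [0, 0, 0]},
  {"travel": [0, -0.054, -0.051], "dr": [0, 0, 0]},
  {"travel": [0, -0.068, -0.062], "dr": [0, 0, 0]},
  {"travel": [0, -0.083, -0.073], "dr": [0, 0, 0]},
  {"travel": [0, -0.099, -0.083], "dr": [0, 0, 0]},
  {"travel": [0, -0.115, -0.092], "dr": [0, 0, 0]},
  {"travel": [0, -0.132, -0.101], "dr": [0, 0, 0]},
  {"travel": [0, -0.148, -0.109], "dr": [0, 0, 0]},
  {"travel": [0, -0.166, -0.116], "dr": [0, 0, 0]},
  {"travel": [0, -0.183, -0.122], "dr": [0, 0, 0]},
])

```text
t: 17.7
tool_pos: [0.5024, 0.2495, 0.0989]
eef_rot: [-0.0, 0.995, -0.096, -0.0]
force: [-0.3, -0.4, -9.3]
grip_width: 0.0497
```

```bash
cat > mk.py <<'E'
from ov import *
a=np.radians(79);d=np.array([np.cos(a),np.sin(a)]);n=np.array([-d[1],d[0]]);C=np.array([.4775,.1277]);piv=C+d*.160
def chk(th,x0,x1,y0,y1):
    c=imaging.capture("scene"); hsv=cv2.cvtColor(c["frame"],cv2.COLOR_RGB2HSV); t=np.radians(th)
    for s,z,nm in((0,0,"pivot"),(0,50,"otherbase"),(-135,0,"topnear"),(-135,50,"topfar")):
        print(nm,[proj(c,np.r_[piv+d*(s*np.cos(t)+z*np.sin(t))/1000+n*b,(-s*np.sin(t)+z*np.cos(t))/1000+.002])[0].round(0).astype(int).tolist() for b in(-.025,.025)])
    m=(hsv[:,:,1]<85)&(hsv[:,:,2]<130)
    for r in range(y0,y1,2): print(r,x0,"".join("#" if v else "." for v in m[r,x0:x1]))
E
python3 -c "
from mk import *
go(np.r_[C,0.1],-11); chk(60,365,445,120,215)"
```

```text
t 17.7 pos [0.5024 0.2495 0.0989] x head -10.98 F [-0.3 -0.4 -9.3] w 0.0497
travel [-0.004  0.414 -0.004] dr [-0.  0.  0.]
pivot [[401, 217], [388, 209]]
otherbase [[415, 203], [401, 195]]
topnear [[384, 184], [369, 176]]
topfar [[398, 169], [383, 161]]
120 365 .........#.###############################......................................
122 365 .........#.###################.###########......................................
124 365 .........###############################.#......................................
126 365 .........###################################....................................
128 365 .........#######.######.#########.######.##.....................................
130 365 .........###############################.##.................................#...
132 365 .........#################################......................................
134 365 .......###################################...............###....................
136 365 ..############.##########################..................................#....
138 365 .#.###########################.######
[... 2725 characters left out ...]
........................########################.............................
202 365 .........................########################...............................
204 365 ..........................######################................................
206 365 ............................##################..................................
208 365 ................................############....................................
210 365 ...................................########.....................................
212 365 ......................................####......................................
214 365 ................................................................................
```

```bash
python3 -c "
from mk import *
go(np.r_[C,0.1],-11)
c=imaging.capture('scene'); go(np.r_[C,0.1],-11)
im=c['frame'][:,:,::-1]; x,y=350,110
im2=cv2.resize(im[y:y+115,x:x+120],None,fx=5,fy=5,interpolation=2)
for th,col in((60,(0,0,255)),(53,(255,0,0))):
  t=np.radians(th)
  for s,z in((0,0),(0,50),(-135,0),(-135,50),(-20,0),(-20,50)):
    for b in(-.025,.025):
      u=proj(c,np.r_[piv+d*(s*np.cos(t)+z*np.sin(t))/1000+n*b,(-s*np.sin(t)+z*np.cos(t))/1000+.002])[0];cv2.circle(im2,tuple(int(v) for v in (u-[x,y]+.5)*5),3,col,1)
cv2.imwrite('pics/s12.png',im2)"
```

```text
t 17.75 pos [0.503  0.2507 0.0993] x head -10.95 F [ 1.5  2.6 -8.6] w 0.0498
travel [-0.006  0.419 -0.003] dr [-0.001 -0.     0.001]
t 17.8 pos [0.5029 0.25   0.0991] x head -10.94 F [ 0.4  0.4 -8.8] w 0.0497
travel [-0.006  0.416 -0.003] dr [-0.001 -0.     0.001]
```

View pics/s12.png

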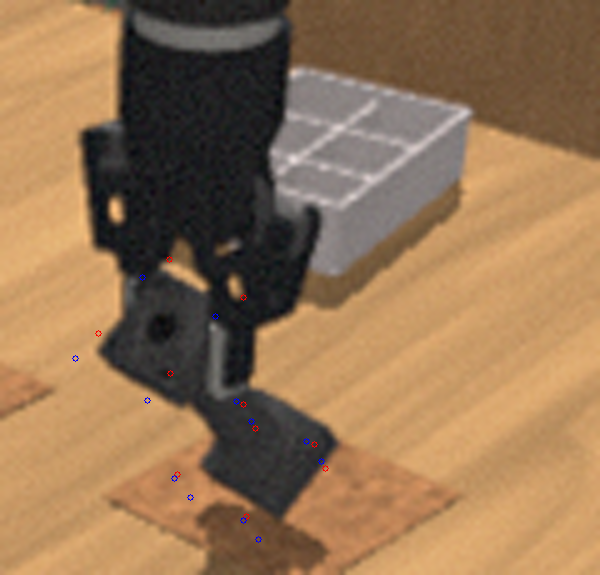

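The pads carry the full weight (−8.8 N) and the base corner is at (280,515) against the predicted (258,539). The R end has probably lifted a few mm because the grip was too tight to swivel. I'll lower it gently with a lighter grip until the desk takes load.

Request:
servo_tool([
  {"travel": [0, 0, 0.004], "dr": [0, 0, 0]},
  {"travel": [0, 0, 0.008], "dr": [0, 0, 0]},
  {"travel": [0, 0, 0.012], "dr": [0, 0, 0]},
  {"travel": [0, 0, 0.012], "dr": [0, 0, 0]},
], grip_force=7)

```text
t: 18.13
tool_pos: [0.5018, 0.2484, 0.0945]
eef_rot: [0.0, 0.995, -0.096, -0.0]
force: [0.2, 0.4, -10.1]
grip_width: 0.0497
```

```bash
cat >> mk.py <<'E'
def low(x0=380,x1=430,y0=185,y1=222):
    c=imaging.capture("scene"); hsv=cv2.cvtColor(c["frame"],cv2.COLOR_RGB2HSV); m=(hsv[:,:,1]<85)&(hsv[:,:,2]<130)
    s=get_state(); print("F",s["force"].round(1),"pos",s["tool_pos"].round(4))
    ys,xs=np.nonzero(m[y0:y1,x0:x1]); k=ys.argmax(); print("lowest",xs[ys==ys.max()].mean()+x0,ys.max()+y0); k=xs.max(); print("right",k+x0,ys[xs==k].mean()+y0)
E
python3 -c "
from mk import *
low()"
```

```text
F [ 0.1  0.5 -8.8] pos [0.502  0.2484 0.0947]
lowest 404.0 215
right 415 200.0
```

Request:
servo_tool([
  {"travel": [0, 0, 0.004], "dr": [0, 0, 0]},
  {"travel": [0, 0, 0.008], "dr": [0, 0, 0]},
  {"travel": [0, 0, 0.012], "dr": [0, 0, 0]},
  {"travel": [0, 0, 0.012], "dr": [0, 0, 0]},
])

```text
t: 18.52
tool_pos: [0.5025, 0.2487, 0.0921]
eef_rot: [-0.0, 0.995, -0.096, 0.0]
force: [-2.0, -1.8, -1.8]
grip_width: 0.0497
```

```bash
python3 -c "
from mk import *
low()"
```

```text
F [-1.5 -2.7 -2.2] pos [0.5025 0.2487 0.0921]
lowest 404.0 215
right 416 201.0
```

```bash
python3 -c "
from mk import *
c=imaging.capture('scene')
for p in((404,215.5),(404,216.5)):
  X=ray(c,p,.002)[0,:2]; print('corner s,n',((X-C)@d).round(4),((X-C)@n).round(4))
s,_=pose();print('tcp s,n',((s['tool_pos'][:2]-C)@d).round(4),((s['tool_pos'][:2]-C)@n).round(4))
M=np.array([.5156,.325]);print('mat s,n',(M-C)@d,(M-C)@n)
print(get_state()['force'])
"
```

```text
corner s,n 0.1712 -0.0231
corner s,n 0.1679 -0.0264
tcp s,n 0.1236 -0.0014
mat s,n 0.20094486601807046 0.0002466190984363459
[-1.23314363 -2.98809179 -1.86100775]
```

Contact is restored: the load is back on the desk and the pivot edge is at s≈0.170. That is about 10 mm towards the mat centre, and the standing centre would be 0.195 against mat 0.201. I'll carry on about the new pivot on a slightly lower arc with a lighter grip.

Request:
servo_tool([
  {"travel": [0, -0.019, -0.006], "dr": [0, 0, 0]},
  {"travel": [0, -0.038, -0.012], "dr": [0, 0, 0]},
  {"travel": [0, -0.057, -0.017], "dr": [0, 0, 0]},
  {"travel": [0, -0.077, -0.021], "dr": [0, 0, 0]},
  {"travel": [0, -0.097, -0.025], "dr": [0, 0, 0]},
  {"travel": [0, -0.117, -0.027], "dr": [0, 0, 0]},
], grip_force=6)

```text
t: 19.12
tool_pos: [0.5097, 0.2844, 0.1005]
eef_rot: [-0.001, 0.995, -0.096, 0.001]
force: [-1.3, -3.4, 5.2]
grip_width: 0.0496
```

```bash
python3 -c "
from mk import *
low()
c=imaging.capture('scene')
s,_=pose();print('tcp s,n',((s['tool_pos'][:2]-C)@d).round(4),((s['tool_pos'][:2]-C)@n).round(4),s['force'].round(1))
"
```

```text
F [-1.2 -1.1  6.6] pos [0.5101 0.2857 0.1005]
lowest 404.5 215
right 417 203.0
tcp s,n 0.1608 -0.0018 [-1.3 -2.2  5.9]
```

Pivot is held at (404.5,215). Completing to upright.

Request:
servo_tool([
  {"travel": [0, -0.015, -0.004], "dr": [0, 0, 0]},
  {"travel": [0, -0.03, -0.006], "dr": [0, 0, 0]},
  {"travel": [0, -0.045, -0.006], "dr": [0, 0, 0]},
  {"travel": [0, -0.06, -0.005], "dr": [0, 0, 0]},
  {"travel": [0, -0.075, -0.004], "dr": [0, 0, 0]},
  {"travel": [0, -0.09, -0.002], "dr": [0, 0, 0]},
  {"travel": [0, -0.105, 0], "dr": [0, 0, 0]},
  {"travel": [0, -0.12, 0.002], "dr": [0, 0, 0]},
  {"travel": [0, -0.12, 0.002], "dr": [0, 0, 0]},
  {"travel": [0, -0.12, 0.002], "dr": [0, 0, 0]},
])

```text
t: 20.05
tool_pos: [0.5161, 0.3194, 0.099]
eef_rot: [-0.001, 0.995, -0.095, 0.0]
force: [1.0, 0.7, 0.4]
grip_width: 0.0497
```

```bash
python3 -c "
from mk import *
piv=C+d*.170
import mk; mk.piv=piv
low()
s,_=pose();print('tcp s,n',((s['tool_pos'][:2]-C)@d).round(4),((s['tool_pos'][:2]-C)@n).round(4),s['force'].round(1))
chk(90,370,440,140,222)
"
```

```text
F [ 1.7  0.3 -0.4] pos [0.5161 0.3193 0.099 ]
lowest 405.0 216
right 418 204.5
tcp s,n 0.1955 -0.0013 [ 1.7  0.3 -0.4]
pivot [[404, 216], [390, 208]]
otherbase [[418, 209], [405, 201]]
topnear [[409, 167], [394, 160]]
topfar [[424, 161], [409, 154]]
140 370 ..................#######.####.###########################............
142 370 ...................#######.###.#############################...###....
144 370 ...................#####.###################.######################...
146 370 ...................################.#############.##################..
148 370 ...................####################.###########################...
150 370 ...................###.###########.##.#########..###.#############....
152 370 ....................######.###.#####....######################.#......
154 370 ........................###########.....#######################.......
156 370 ................#........############....##########.#.#########.......
158 370 .........................################..##.################........
160 370 ..........................##########################
[... 1688 characters left out ...]
.....................##########################.....................
206 370 ......................###########################.....................
208 370 .......................##########################.....................
210 370 .........................#####################........................
212 370 .............................#############............................
214 370 ................................#######...............................
216 370 ......................................................................
218 370 ......................................................................
220 370 ......................................................................
```

Base corners match, and the top leans back about 2 px as before. I'll nudge 3 mm, lower slightly and release.

Request:
servo_tool([
  {"travel": [0, -0.004, 0.001], "dr": [0, 0, 0]},
  {"travel": [0, -0.008, 0.002], "dr": [0, 0, 0]},
  {"travel": [0, -0.012, 0.003], "dr": [0, 0, 0]},
  {"travel": [0, -0.012, 0.004], "dr": [0, 0, 0]},
  {"travel": [0, -0.012, 0.004], "dr": [0, 0, 0]},
])

```text
t: 20.57
tool_pos: [0.5168, 0.3225, 0.0983]
eef_rot: [-0.0, 0.995, -0.096, 0.0]
force: [-0.0, 1.1, 5.5]
grip_width: 0.0499
```

```bash
python3 -c "
import mk
from mk import *
mk.piv=C+d*.170
low()
chk(90,380,435,154,218)
"
```

```text
F [-0.8  0.4  5.9] pos [0.5168 0.3225 0.0983]
lowest 405.0 216
right 418 205.0
pivot [[404, 216], [390, 208]]
otherbase [[418, 209], [405, 201]]
topnear [[409, 167], [394, 160]]
topfar [[424, 161], [409, 154]]
154 380 ...............###.#######.....#####################.#.
156 380 .....#..........#############...###.#.#####.##########.
158 380 .............#..##########################.##########..
160 380 .................###################################...
162 380 ............##############.##################.#####....
164 380 ............####################################.......
166 380 ............############################.##............
168 380 ............###############################............
170 380 ..............###########################.#............
172 380 .................########################.#............
174 380 ...................######################..............
176 380 ....................###########...#######..............
178 380 .....................##########...######...............
180 380 .....................##########...................
[... 457 characters left out ...]
 380 ....................############.......................
198 380 .................#################.....................
200 380 ................###################....................
202 380 .............##########################................
204 380 .............##########################................
206 380 ............###########################................
208 380 .............##########################................
210 380 ...............#####################...................
212 380 ...................##############......................
214 380 ......................#######..........................
216 380 .......................................................
```

Request:
servo_tool([
  {"travel": [0, -0.005, 0], "dr": [0, 0, 0]},
  {"travel": [0, -0.01, 0.001], "dr": [0, 0, 0]},
  {"travel": [0, -0.01, 0.002], "dr": [0, 0, 0]},
  {"travel": [0, -0.01, 0.002], "dr": [0, 0, 0]},
])

```text
t: 21.0
tool_pos: [0.5174, 0.3257, 0.0976]
eef_rot: [-0.0, 0.995, -0.096, 0.0]
force: [-1.3, 0.2, 5.9]
grip_width: 0.0496
```

Request:
servo_tool([
  {"travel": [0, 0, 0], "dr": [0, 0, 0]},
  {"travel": [0, 0, 0], "dr": [0, 0, 0]},
  {"travel": [0, 0, 0], "dr": [0, 0, 0]},
  {"travel": [0, 0, 0], "dr": [0, 0, 0]},
  {"travel": [0, 0, 0], "dr": [0, 0, 0]},
  {"travel": [0, 0, 0], "dr": [0, 0, 0]},
], jaw=0.05)

```text
t: 21.5
tool_pos: [0.517, 0.3251, 0.097]
eef_rot: [0.0, 0.995, -0.096, -0.0]
force: [0.4, 0.2, -0.1]
grip_width: 0.0813
```

```bash
python3 -c "
import mk
from mk import *
mk.piv=C+d*.170
low()
chk(90,380,435,154,218)
"
```

```text
F [-0.2 -0.3 -0.3] pos [0.5171 0.3251 0.097 ]
lowest 405.5 215
right 419 204.0
pivot [[404, 216], [390, 208]]
otherbase [[418, 209], [405, 201]]
topnear [[409, 167], [394, 160]]
topfar [[424, 161], [409, 154]]
154 380 .............##########............####################
156 380 .............##########....######...###########.#######
158 380 .............########################.##############.##
160 380 .............####################################.#####
162 380 .............##########################################
164 380 ..............#######################################..
166 380 ................#################################......
168 380 ..................############################.##......
170 380 .....................###########################.......
172 380 .......................###############..#######........
174 380 .......................#############....######.........
176 380 ........................##########......#######........
178 380 ........................##########......#####..........
180 380 ........................##########................
[... 457 characters left out ...]
 380 .....................############......................
198 380 ..................################.....................
200 380 .................###################...................
202 380 .............########################..................
204 380 .............###########################...............
206 380 .............###########################...............
208 380 .............##########################................
210 380 ................#######################................
212 380 ...................###############.....................
214 380 ......................########.........................
216 380 .......................................................
```

It settled upright and the force is zero. Retreating straight up, then aside.

Request:
servo_tool([
  {"travel": [0, 0, -0.04], "dr": [0, 0, 0]},
  {"travel": [0, 0, -0.1], "dr": [0, 0, 0]},
  {"travel": [0, 0, -0.18], "dr": [0, 0, 0]},
  {"travel": [0, 0, -0.28], "dr": [0, 0, 0]},
  {"travel": [0, 0, -0.38], "dr": [0, 0, 0]},
  {"travel": [0, 0, -0.45], "dr": [0, 0, 0]},
  {"travel": [-0.1, 0.1, -0.45], "dr": [0, 0, 0]},
  {"travel": [-0.2, 0.2, -0.45], "dr": [0, 0, 0]},
  {"travel": [-0.3, 0.3, -0.45], "dr": [0, 0, 0]},
  {"travel": [-0.4, 0.4, -0.45], "dr": [0, 0, 0]},
  {"travel": [-0.5, 0.5, -0.45], "dr": [0, 0, 0]},
  {"travel": [-0.5, 0.5, -0.45], "dr": [0, 0, 0]},
])

```text
t: 22.6
tool_pos: [0.3351, 0.2025, 0.2323]
eef_rot: [0.001, 0.995, -0.096, -0.002]
force: [-0.4, -0.9, 0.2]
grip_width: 0.0814
```

```bash
python3 -c "
import mk
from mk import *
mk.piv=C+d*.170
M=np.array([.5156,.325]); print(get_state()['tool_pos'])
chk(90,370,435,150,220)
c=imaging.capture('scene'); hsv=cv2.cvtColor(c['frame'],cv2.COLOR_RGB2HSV); m=(hsv[:,:,1]<85)&(hsv[:,:,2]<130)
# base corners cast on z=.002
for p in((405.5,216),(392.5,207.5),(419.5,207)): X=ray(c,p,.002)[0,:2]; print(p,X.round(4),'rel mat',(X-M).round(4))
# other things: difference from first views
for nme in('scene','top'):
  f0=load(f'pics/{nme}0.npz')['frame'].astype(int); f1=imaging.capture(nme)['frame'].astype(int)
  D=(abs(f1-f0).sum(2)>90).astype(np.uint8); D=cv2.morphologyEx(D,cv2.MORPH_OPEN,np.ones((3,3)))
  k,_,st,ce=cv2.connectedComponentsWithStats(D); print(nme,[(s[:5].tolist()) for s in st[1:] if s[4]>25])
"
```

```text
[0.3350785  0.20247548 0.23227527]
pivot [[404, 216], [390, 208]]
otherbase [[418, 209], [405, 201]]
topnear [[409, 167], [394, 160]]
topfar [[424, 161], [409, 154]]
150 370 ..............#........#...........................#######.######
152 370 ................#.#....#.......##..............#################.
154 370 .............##......#........##......#.........#############....
156 370 ................#.#........#.......########...#############......
158 370 .......................#####...################.########.........
160 370 ...........................###########################...........
162 370 .........................############################............
164 370 .........................#############################...........
166 370 ..........................############################...........
168 370 ..........................###########################............
170 370 ..............................####################...............
172 370 ................................################.................
174 370 .................................#####
[... 2096 characters left out ...]
50, 40, 7, 18, 80], [299, 43, 42, 78, 1605], [361, 47, 5, 7, 31], [118, 83, 14, 39, 284], [389, 156, 35, 92, 1591], [293, 178, 91, 145, 5950], [72, 203, 64, 71, 1315], [0, 248, 305, 232, 25459], [275, 253, 17, 32, 332], [187, 260, 14, 8, 93], [203, 275, 11, 9, 65], [216, 285, 22, 21, 194]]
top [[403, 135, 230, 107, 11586], [0, 198, 396, 282, 30361], [207, 217, 37, 34, 860], [382, 223, 101, 86, 3685], [423, 230, 178, 194, 9904], [135, 243, 20, 28, 303], [193, 243, 8, 7, 34], [151, 246, 9, 7, 43], [151, 248, 47, 30, 886], [613, 268, 12, 8, 74], [324, 270, 50, 38, 662], [530, 289, 110, 172, 6282], [471, 296, 14, 13, 146], [449, 310, 23, 5, 102], [200, 347, 13, 10, 102], [501, 465, 24, 15, 151]]
```

The foot corners lie within 35 mm of the mat centre (mat half-width 65 mm). The pillar is upright and the arm is clear.

```bash
python3 -c "
from station import manip
print(manip.close_job())"
```

```text
the job is handed in; nothing more can be done
None
```

The pillar stands upright on the far cork mat, and I have handed the job in. One end did lift off briefly on the last tip-up, so the rule of keeping an end down the whole time was probably broken there.

**What I did:**
- I tipped the pillar up on the end nearer the mat.
- I twisted it about 15.5° while it stood, to point it at the mat, then let it down beyond that end.
- I gripped the other block and tipped the pillar up on its other end, released it and moved clear, at 22.6 s of the 64 s allowed.

**Last checks:**
- **Position:** the three foot corners I could see, cast onto the mat plane, lie within about 35 mm of the mat centre on each axis. The mat's half-width is 65 mm, so the whole foot is on it.
- **Upright:** the silhouette agrees with an upright pillar to about 2 px, and the tool force was about zero after release.

**What went wrong or is less certain:**
- **Brief lift:** partway through the last tip-up the wrist carried the whole weight (−8.8 N). The foot end rose a few millimetres and landed about 10 mm farther towards the mat centre. I lowered it until the desk took the load and finished with a lighter grip.
- **Small gaps when letting go:** the pillar was still leaning slightly when I opened the fingers on the first stand. About 2 N of its weight was still on the fingers when I let it go lying down.
- **Other items on the desk:** I saw no sign that any were touched. The before-and-after image comparison was dominated by shadows and the moved arm, so it does not prove it.

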